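Set the glue-cure timer and start it

TASK

The tablet's back panel is about to be glued: set the cure timer. With a fingertip, push the post on the timer's dial round until the white index line on the dial lines up with the one long line on the scale ring, then press the start button fully down with a fingertip and let it come up again. Work gently: do not pinch the dial, do not press start before the dial is set, do not lift or shift the timer, and leave everything else on the glass alone.

Things in the scene. Friction and masses are not known exactly. Their poses are not given: they have to be found in the camera images.
- timer: the glue-cure timer: loose grey box standing on four rubber feet, 140 mm (its x) by 205 mm (its y) by 40 mm high, about 1 kg. Origin: centre of its underside; z up. On its top are the dial (its axis at own x = 0, y = +32 mm) and the start button (x = 0, y = -72 mm). It slides on the glass if pushed sideways with more than about 5 N (pushing the post square to its radius takes far less).
- dial: black disc dial, 82 mm across, on the timer. Origin: on its upright axis at its underside, 40 mm above the table; its flat top is 12 mm higher. x axis: along the index line to the post. Held by friction only (0.04 N m, 1.3 N at the post), no clicks: stays where left. Turns about 4 rad between stops; the target is always 0.6 to 2.7 rad clockwise (seen from above) from the start; it can be turned back.
- post_top (a point): centre of the top of the dial's finger post: upright round steel post, 12 mm diameter, 26 mm tall above the dial's flat top, 30 mm from the dial axis, standing on the index line. The dial is turned by pushing this post sideways.
- dial_index (a point): outer end of the dial's index mark, 42 mm from the axis at the height of the dial's top. The index is a single white line 3 mm wide on the black dial from the axis, under the post, to the rim.
- target_line (a point): inner end of the target line, 42 mm from the dial axis, at the height of the dial's top: coincides with dial_index, seen from above, when lined up. The target is the one long (19 mm), thick (3.5 mm) black line on the flat aluminium ring (124 mm across, clamped, top 7 mm below the dial's top) round the dial; the other 23 lines are short (7 mm), thin, 15 degrees apart.
- start_top (a point): centre of the top of the start button: round grey push button, 30 mm diameter, 12 mm proud of the timer's top (52 mm above the table), 104 mm from the dial axis.
- start (a joint): travel of the start button in m: 0 up, 0.006 fully down, pressed straight down against a spring (1.5 N to start, 4.5 N at the bottom); it comes up again by itself.
- canister: bystander, to be left alone: clear screw-top canister of camera modules, 68 mm across, 78 mm tall. Origin: middle of its underside.
- tablet: bystander, to be left alone: matte black tablet, 165 x 240 x 8 mm, lying flat, back panel loosened. Origin: middle of its underside.
- driver: bystander, to be left alone: steel precision driver with a turquoise cap, 140 mm long, 9 mm thick, lying. Origin: middle of its underside.
- spudger: bystander, to be left alone: wooden-handled steel spudger, 165 mm long, 16 mm wide, 10 mm thick, lying. Origin: middle of its underside.
- stylus: bystander, to be left alone: pale grey plastic stylus, 140 mm long, 9 mm thick, lying. Origin: middle of its underside.
- phone: bystander, to be left alone: dark phone, 72 x 148 x 8 mm, lying flat. Origin: middle of its underside.
- tray: bystander, to be left alone: white open screw tray with four compartments, 80 x 110 x 18 mm. Origin: middle of its underside.

How it is judged:
On the way, in this order (a step that is already met when the one before it is completed fails the run):
1. the dial's index line is lined up with the long target line (within 4 mm at the rim) and the dial has stopped (horizontal distance between dial_index and target_line below 0.004 m and angular speed of dial below 0.1 rad/s), for 0.3 s.
2. the start button is pressed fully down (at least 4.5 of 6 mm) with the dial set (horizontal distance between dial_index and target_line below 0.004 m and value of joint start above 0.0045 m), for 0.05 s.
At the end, for the whole second after the job is handed in: The index line and the long target line lie within 4 mm of one another at the dial's rim and the dial is still, the start button has been pressed and is up again, and the timer stands flat within 20 mm of where it was (all of step 1 and value of joint start below 0.001 m and distance of timer from where it was at the start of the episode below 0.02 m and height (world z) of timer below 0.005 m and angle between timer's own z axis and vertical below 0.05 rad); the robot touches nothing.
It fails at once if start pressed (3 mm or more) while the dial is more than 6 mm off the target line (value of joint start above 0.003 m and horizontal distance between dial_index and target_line above 0.006 m).
It fails at once if the dial is pinched or forced: fingers bear on it with more than 20 N (contact force between the fingers and dial above 20 N).
It fails at once if the timer is lifted or tipped (height (world z) of timer above 0.008 m or angle between timer's own z axis and vertical above 0.1 rad).
It fails at once if the timer is shifted more than 20 mm (distance of timer from where it was at the start of the episode above 0.02 m).
It fails at once if a bystander is moved more than 20 mm or lifted (distance of any of canister, tablet, driver, spudger, stylus, phone, tray from where it was at the start of the episode above 0.02 m).
It also fails if it takes over 48 s, if anything falls off the work surface, if the arm or the gripper's body presses on something with over 40 N, if the wrist force passes 120 N, or if a joint passes its speed limit or range.

ROBOT

A 7-joint arm with a two-finger parallel gripper is mounted at the origin on the work surface. World frame = base frame: x ahead of the robot, y to its left, z up, the work surface at z = 0. Lengths are in m, angles in rad, forces in N, time in s.
With the tool pointing down it reaches from about 0.425 to 0.925 m from the base axis. Payload 6.8 kg.
Tool frame: the origin (TCP) lies midway between the tips of the shut fingers; the grasp point (between the pads) lies 19 mm behind it; z points along the fingers, y is the line along which they close (so a half turn about z gives the same grasp; the last joint's range is limited). The gripper opens to 85 mm and grips with 20 to 120 N. Pads are 22 mm wide; open, the fingers measure 114 mm over their backs; the gripper's body (76 mm by 85 mm) begins 54 mm behind the grasp point. The pads swing forward as they close: fully open they stand 13 mm farther back than shut.
Start: joints at [-1.363, 0.477, 0.022, 1.555, -0.011, 1.109, -0.083], TCP at [0.21, 0.642, 0.231] pointing down, gripper open.
Joint ranges: [-2.96, 2.96], [-0.34, 2.1], [-1.41, 1.46], [0.24, 2.44], [-1.37, 4.51], [0.17, 1.92], [-2.96, 2.96]. Speed limits (rad/s): [2.39, 2.39, 3.14, 3.14, 3.14, 3.14, 3.14].

INTERFACE

Orientations are given as a rotation vector (axis times angle).
In Python, from bench import r gives the robot as it stands. The module is installed in compiled form; this text tells all that it offers.
- The arm moves only by the tool apply_moves, never from a script. Its argument "rows" is a list of rows, each a list of 6 numbers: the shift along the tool's x, y, z scaled (see below), then the turn, a rotation vector about the tool's x, y, z scaled (see below). A call has 1 to 5 rows; each row is the pose to reach, as a shift and turn from the pose commanded when the call began, along the tool's axes at that moment; what a row does not reach only later rows make up. The controller multiplies each number of a shift by 0.25 m and each number of a turn by 90 degrees. A row lasts 1/8 s, in which the tool goes at most 62.5 mm and 10.7 degrees, less where a joint would pass 70% of its speed; a pose out of reach is approached as far as the arm can. A call with a number of a shift or a turn outside -1 to 1 is refused whole. A call with a gripper value outside its range is refused whole. "claw" is the opening, from 0 (shut) to 1 (fully open), set as the call begins (left out, the last holds). The fingers move at their own pace and stop on an object; "newtons" is the grip in N (left out, the last holds). Time passes only in rows, so rows that repeat a pose let the fingers close. It gives the time, the measured TCP pose, the force, the opening and the grip force at its end, in the units of the state.
- r.get_obs(): the state, without advancing time (a new reading comes with each control period).
- r.grab_frame(name): name is "scene" or "top"; returns a dict with "pixels" (400x640x3 uint8, red, green, blue), "intrinsics" (3x3 intrinsics, pixels), "eye" and "attitude" of the camera in the world. Camera axes: x right, y up, looking along -z (the intrinsics and any distortion apply to the point x, -y, -z); pixel columns grow to the right and rows downward; lengths in m; the calibration is good to about 2 mm. A picture is of the moment at which its call begins. There is no depth.
- r.hand_in(): hands the job in; it is judged then, once.
Trained networks look in a picture, given as the dict that the camera call returned (one of the last four; its "shot" number tells which), for a name from the list of things; names that differ only in an ending like _2 or _b are one class to them, and where a whole thing is asked for, a point or a joint stands for the part that bears it (a point fixed in the world has none). Each returns a list of dicts, best first, with "conf" (0 to 1); they miss things now and then, are a little off and sometimes report something else, mostly with a low value. They report only what shows in the picture. A call takes as long as a camera call.
- r.search_frame(picture, thing): "rect" ([left, top, width, height] in pixels, round what is visible of it).
- r.outline_of(picture, thing): "pixels" (400x640 bool, what is visible of it) and "rect" ([left, top, width, height] in pixels, round what is visible of it).
- r.landmark_of(picture, thing): "point" ([column, row] in pixels: a listed point, or the origin of a listed thing).
The state is a dict: "clock": time; "joints": joint angles; "qvel": joint speeds; "tau": joint torques, N m; "tcp_pos": TCP position; "orientation": TCP orientation; "contact_force": force on the tool from outside, world axes, zero at the start; "moment": the same for the moment, N m; "grip_width": finger opening in m; "gripper_force": force on a finger pad.
Only numpy, scipy, OpenCV 4.12 (cv2) and the standard library are available. Lean on these libraries where they do the work, as an engineer would, in place of code of your own. Each camera call takes 0.05 s, during which the arm holds its last target. There are 200 camera calls.

## Working session

There is one attempt and no reset: what is moved stays moved. The work goes in short steps, Python scripts to look and compute and a tool call to move; the robot and the scene stay as the last step left them, time stands still between calls to the robot, and variables do not carry over. Pictures are saved under pics/ and viewed, at most 14 in all, crops included, and the job is handed in when it is done.

Besides the shell and the picture viewer there is one more tool, called after "Call:" as a command line: name --pt "numbers of a row" for each row, then --argument value for the rest. apply_moves: Moves the arm, as the interface text tells. Its arguments: {"type":"object","properties":{"rows":{"type":"array","items":{"type":"array","items":{"type":"number"}}},"claw":{"type":"number"},"newtons":{"type":"number"}},"required":["rows"]}

```bash
mkdir -p pics; cat > h.py <<'E'
import numpy as np, cv2
from bench import r
from scipy.spatial.transform import Rotation as R
def att(f):
    a=np.array(f["attitude"],float)
    return a if a.shape==(3,3) else R.from_rotvec(a).as_matrix() if a.size==3 else R.from_quat(a).as_matrix()
def ray(f,p,z):
    K=np.array(f["intrinsics"]); d=np.linalg.inv(K)@[p[0],p[1],1]
    d=att(f)@(d*[1,-1,-1]); e=np.array(f["eye"]); return e+d*(z-e[2])/d[2]
def proj(f,P):
    c=att(f).T@(np.array(P)-f["eye"]); q=np.array(f["intrinsics"])@(c*[1,-1,-1]); return q[:2]/q[2]
def save(f,n,rect=None,s=1):
    im=f["pixels"][:,:,::-1]
    if rect is not None:
        x,y,w,h=rect; im=im[y:y+h,x:x+w]
    cv2.imwrite("pics/"+n,cv2.resize(im,None,fx=s,fy=s,interpolation=cv2.INTER_CUBIC))
E
python3 - <<'E'
from h import *
Z=dict(timer=0,dial=.04,post_top=.078,dial_index=.052,target_line=.052,start_top=.052,canister=0,tray=0,phone=0,tablet=0,spudger=0,driver=0,stylus=0)
for n in("top","scene"):
    f=r.grab_frame(n);save(f,n+"0.png")
    print(n,f["eye"],f["attitude"])
    for k,z in Z.items():
        print(k,[(np.round(l["point"],1).tolist(),round(l["conf"],2),np.round(ray(f,l["point"],z)[:2],4).tolist()) for l in r.landmark_of(f,k)[:2]])
print(r.get_obs())
E
```

```text
top [0.48068047 0.05623003 0.9217064 ] [ 0.09572823 -0.15054126 -1.556148  ]
timer [([287.5, 238.2], 0.68, [0.5341, 0.083])]
dial [([272.6, 234.7], 0.88, [0.5389, 0.1137])]
post_top [([277.1, 216.1], 0.79, [0.5746, 0.1029]), ([293.4, 197.7], 0.73, [0.6133, 0.07])]
dial_index [([277.1, 214.4], 0.62, [0.5811, 0.1044])]
target_line [([290.2, 242.3], 0.86, [0.5225, 0.0757])]
start_top [([319.5, 162.8], 0.6, [0.6949, 0.0151]), ([322.5, 231.3], 0.59, [0.5464, 0.0079])]
canister [([253.7, 174.0], 0.68, [0.679, 0.1625])]
tray [([318.2, 163.2], 0.94, [0.7067, 0.0157])]
phone [([386.6, 244.7], 0.66, [0.5218, -0.1391]), ([285.2, 237.2], 0.38, [0.5362, 0.0882])]
tablet [([169.9, 242.6], 0.61, [0.5218, 0.3414]), ([287.9, 237.6], 0.2, [0.5354, 0.0821])]
spudger [([352.2, 250.4], 0.88, [0.5084, -0.0616])]
driver [([256.8, 278.5], 0.56, [0.4455, 0.1485])]
stylus [([295.5, 194.5], 0.76, [0.633, 0.0667])]
scene [1.23902425 0.32654718 0.83451476] [0.47446402 0.7358446  1.83462947]
timer [([344.7, 202.9], 0.74, [0.5396, 0.0863])]
dial [([359.9, 195.9], 0.73, [0.5377, 0.1255])]
post_top [([349.6, 191.9],
[... 702 characters left out ...]
327])]
{'clock': 1.4, 'joints': array([-1.36312313,  0.47701803,  0.02242253,  1.55540021, -0.01149663,
        1.10927747, -0.08309416]), 'qvel': array([-0.00160061, -0.00166308,  0.00214286, -0.00059406, -0.00017081,
       -0.00099314, -0.00079928]), 'tau': array([-4.18819909e-04, -5.96313286e+01,  1.60598405e+00, -2.81542450e+01,
        1.24332830e-02,  1.50107258e-03, -1.82811607e-05]), 'tcp_pos': array([0.20963697, 0.64164554, 0.23129616]), 'orientation': array([4.94009218e-01, 3.10250628e+00, 4.04303376e-05]), 'contact_force': array([ 1.35319296, -0.6498225 , -0.55616539]), 'moment': array([0.03584212, 0.0377381 , 0.00366232]), 'gripper_force': 0.0, 'grip_width': 0.08573604896692692}
```

View pics/top0.png

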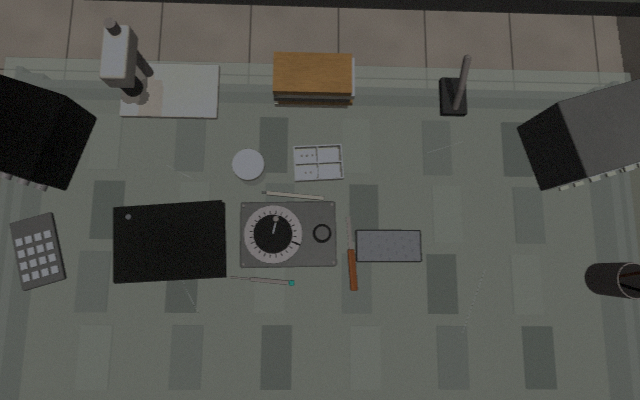

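View pics/scene0.png

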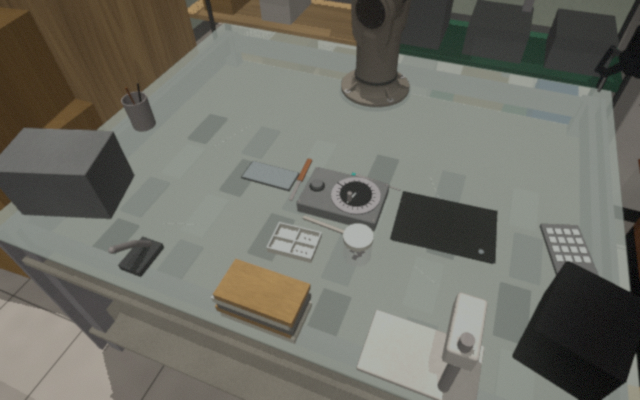

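The top view shows the timer at about (288,235), with its dial at (272,234), post at (277,217), start button at (322,233), and a long line near (297,243). I'll take a closer crop.

```bash
python3 - <<'E'
from h import *
f=r.grab_frame("top");g=r.grab_frame("scene")
a=cv2.resize(f["pixels"][195:275,232:342],None,fx=7,fy=7,interpolation=cv2.INTER_CUBIC)[:,:,::-1]
cv2.imwrite("pics/c1.png",a)
save(g,"c2.png",(290,155,110,80),7)
for n,x in(("top",f),("scene",g)):
    for k in("dial","timer","start_top"):
        for o in r.outline_of(x,k)[:1]:
            m=o["pixels"].astype(np.uint8);c=max(cv2.findContours(m,0,1)[0],key=cv2.contourArea)
            print(n,k,o["conf"],o["rect"],cv2.minAreaRect(c),cv2.fitEllipse(c))
E
```

```text
top dial 0.73 [254.0, 216.9, 38.6, 37.0] ((272.7500305175781, 233.75003051757812), (37.47665786743164, 38.18376159667969), 45.0) ((272.6891174316406, 233.63743591308594), (37.59432601928711, 38.28886413574219), 45.01044845581055)
top timer 0.6 [243.0, 200.1, 93.9, 66.7] ((288.0, 234.0), (66.0, 96.0), 90.0) ((287.9045104980469, 234.17578125), (74.66219329833984, 114.56436157226562), 88.87496948242188)
top start_top 0.53 [317.8, 226.6, 12.3, 12.1] ((322.5, 232.5), (13.0, 13.0), 90.0) ((322.3880920410156, 232.69679260253906), (13.114666938781738, 13.408595085144043), 49.04036331176758)
scene dial 0.76 [340.6, 183.0, 30.7, 20.8] ((355.0, 193.0), (24.0, 32.0), 90.0) ((355.24755859375, 193.3406219482422), (24.093639373779297, 32.289520263671875), 91.33014678955078)
scene timer 0.84 [298.4, 168.9, 92.1, 64.7] ((342.1176452636719, 197.5294189453125), (85.85761260986328, 48.99219512939453), 14.03624439239502) ((343.07183837890625, 197.8160858154297), (52.846004486083984, 96.6176986694336), 99.49366760253906)
```

View pics/c1.png

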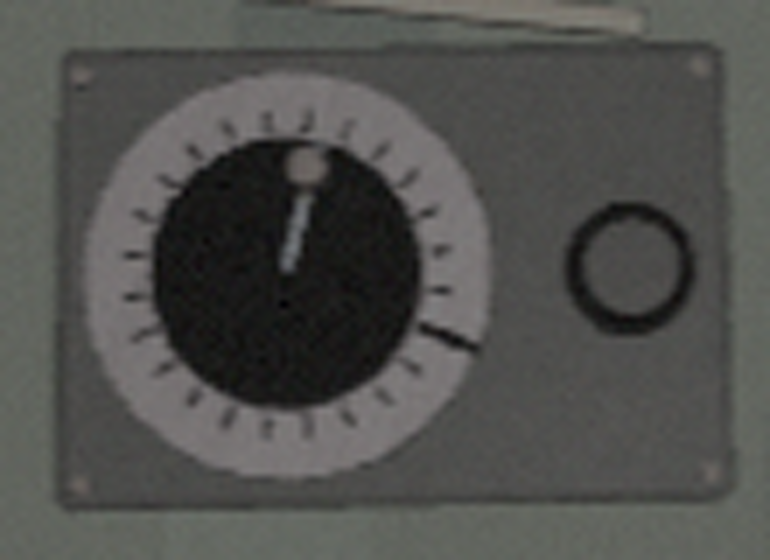

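View pics/c2.png

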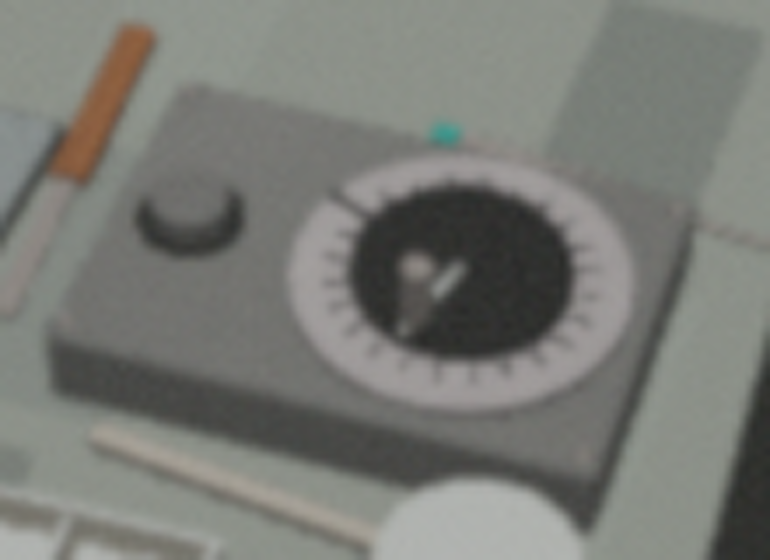

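```bash
python3 - <<'E'
from h import *
f=r.grab_frame("top");g=r.grab_frame("scene")
P=lambda x,y:(x/7+232-.43,y/7+195-.43)
Q=lambda x,y:(x/7+290-.43,y/7+155-.43)
p=lambda n,f,q,z:print(n,np.round(ray(f,q,z)[:2],4))
p("axis",f,P(287,273),.052);p("ring",f,P(288,275),.045);p("idxinner",f,P(287,272),.052);p("post",f,P(306,167),.078);p("lin",f,P(422,326),.045);p("lout",f,P(478,349),.045);p("btn",f,P(630,268),.052)
p("S axis",g,Q(462,270),.052);p("S ring",g,Q(461,281),.045);p("S idxin",g,Q(463,262),.052);p("S idxout",g,Q(402,334),.052);p("S post",g,Q(415,262),.078);p("S lin",g,Q(365,213),.045);p("S lout",g,Q(333,192),.045);p("S btn",g,Q(191,205),.052)
for c in((68,50),(720,47),(732,498),(60,507)):p("corner",f,P(*c),.04)
print(R.from_rotvec(r.get_obs()["orientation"]).as_matrix().round(3))
E
```

```text
axis [0.5404 0.113 ]
ring [0.5403 0.1132]
idxinner [0.5407 0.113 ]
post [0.5698 0.1065]
lin [0.5254 0.0724]
lout [0.5186 0.0553]
btn [0.5431 0.0098]
S axis [0.5432 0.1156]
S ring [0.5422 0.1151]
S idxin [0.5394 0.1147]
S idxout [0.5793 0.1058]
S post [0.5684 0.1062]
S lin [0.5225 0.0714]
S lout [0.5165 0.0567]
S btn [0.5471 0.0131]
corner [0.609  0.1826]
corner [ 0.6127 -0.0184]
corner [ 0.4747 -0.0221]
corner [0.4705 0.18  ]
[[-0.951  0.311  0.   ]
 [ 0.311  0.951  0.   ]
 [-0.     0.    -1.   ]]
```

The index points to about -13.5° and the target line to about -112°, so the dial needs roughly 98° clockwise. I'll go in with the fingers shut, behind the post on its CCW side.

Call:
apply_moves --pt "-0.17 -0.12 0.03 0 0 0" --pt "-0.34 -0.25 0.06 0 0 0" --pt "-0.51 -0.37 0.09 0 0 0" --pt "-0.68 -0.49 0.12 0 0 0" --pt "-0.68 -0.49 0.12 0 0 0" --claw 0 --newtons 20

```text
clock: 2.52
tcp_pos: [0.3369, 0.4678, 0.201]
orientation: [0.506, 3.099, -0.004]
contact_force: [-0.8, 0.3, 1.1]
grip_width: -0.0001
gripper_force: 0.0
```

Call:
apply_moves --pt "-0.17 -0.12 0.03 0 0 0" --pt "-0.34 -0.25 0.06 0 0 0" --pt "-0.51 -0.37 0.09 0 0 0" --pt "-0.68 -0.49 0.12 0 0 0" --pt "-0.68 -0.49 0.12 0 0 0"

```text
clock: 3.15
tcp_pos: [0.4591, 0.2994, 0.1711]
orientation: [0.505, 3.1, -0.003]
contact_force: [-0.6, -0.0, 1.0]
grip_width: 0.0002
gripper_force: 0.0
```

Call:
apply_moves --pt "-0.17 -0.12 0.03 0 0 0" --pt "-0.34 -0.25 0.06 0 0 0" --pt "-0.51 -0.37 0.09 0 0 0" --pt "-0.68 -0.49 0.12 0 0 0" --pt "-0.68 -0.49 0.12 0 0 0"

```text
clock: 3.78
tcp_pos: [0.5822, 0.1306, 0.141]
orientation: [0.503, 3.1, -0.002]
contact_force: [-0.7, 0.5, 0.2]
grip_width: 0.0001
gripper_force: 0.0
```

```bash
python3 - <<'E'
from h import *
o=r.get_obs();M=R.from_rotvec(o["orientation"]).as_matrix();print(o["clock"],o["tcp_pos"],o["joints"].round(2),o["grip_width"],o["contact_force"]);print(M.round(3))
t=np.array([.577,.135,.062]);print("to go scaled",(M.T@(t-o["tcp_pos"])/.25).round(3))
save(r.grab_frame("scene"),"s1.png",(260,90,160,120),5)
E
```

```text
3.775 [0.58223223 0.13056439 0.14102572] [-0.47  0.45  0.19  1.84 -0.11  0.86  1.02] 5.606588731884337e-05 [-0.7398137   0.47822759  0.23165515]
[[-0.949  0.316  0.001]
 [ 0.316  0.949 -0.002]
 [-0.001 -0.001 -1.   ]]
to go scaled [0.026 0.011 0.316]
```

View pics/s1.png

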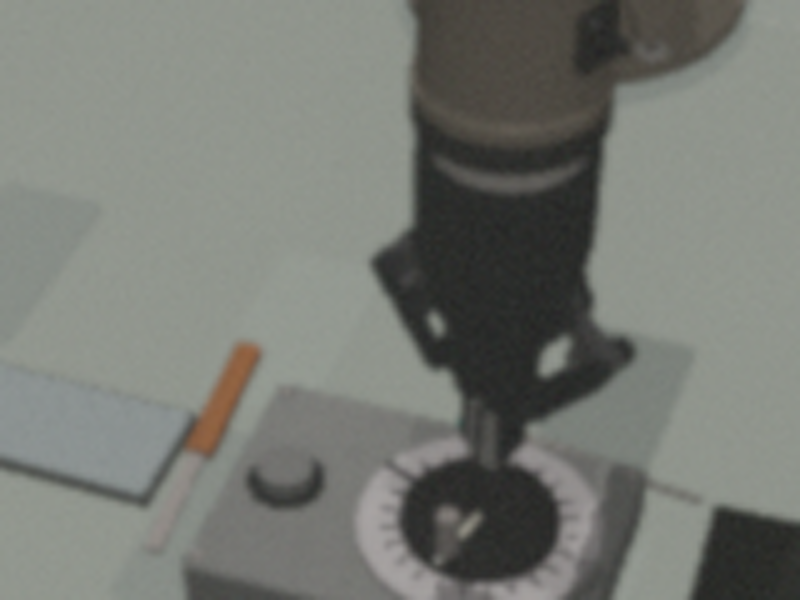

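Shut fingers hang over the CCW side of the post at (447,517) in the crop, with nothing else near them. Descending.

Call:
apply_moves --pt "0.026 0.02 0.1 0 0 0" --pt "0.026 0.02 0.2 0 0 0" --pt "0.026 0.02 0.27 0 0 0" --pt "0.026 0.02 0.315 0 0 0" --pt "0.026 0.02 0.315 0 0 0"

```text
clock: 4.45
tcp_pos: [0.5752, 0.1411, 0.062]
orientation: [-0.493, -3.102, 0.001]
contact_force: [-0.6, -0.1, 1.0]
grip_width: 0.0001
gripper_force: 0.0
```

```bash
cat > plan.py <<'E'
from h import *
import sys
A=np.array([.541,.1135])
o=r.get_obs();M=R.from_rotvec(o["orientation"]).as_matrix();p=o["tcp_pos"]
print(o["clock"],p.round(4),"F",o["contact_force"].round(1),"M",o["moment"].round(2),"j",o["joints"].round(2))
d=p[:2]-A;y=M[:2,1]
print("tool polar",np.hypot(*d).round(4),np.degrees(np.arctan2(d[1],d[0])).round(1),"y az",np.degrees(np.arctan2(y[1],y[0])).round(1))
a=(M.T@np.r_[A-p[:2],0])[:2]
for deg in map(float,sys.argv[1:]):
    t=np.radians(deg);c,s=np.cos(t),np.sin(t)
    v=(a-np.array([[c,-s],[s,c]])@a)/.25
    print(deg,v.round(3),"turn",round(deg/90,3))
E
python3 plan.py 6 12 18 24 30
```

```text
4.45 [0.5752 0.1411 0.062 ] F [-0.6 -0.1  1. ] M [-0.02 -0.05 -0.03] j [-0.47  0.56  0.16  1.9  -0.13  0.7   1.03]
tool polar 0.0439 38.9 y az 71.9
6.0 [-0.015 -0.011] turn 0.067
12.0 [-0.029 -0.023] turn 0.133
18.0 [-0.041 -0.037] turn 0.2
24.0 [-0.052 -0.052] turn 0.267
30.0 [-0.061 -0.068] turn 0.333
```

Call:
apply_moves --pt "-0.024 -0.02 0 0 0 0" --pt "-0.024 -0.036 0 0 0 0" --pt "-0.024 -0.046 0 0 0 0" --pt "-0.024 -0.05 0 0 0 0" --pt "-0.024 -0.05 0 0 0 0"

```text
clock: 5.08
tcp_pos: [0.5774, 0.127, 0.0627]
orientation: [0.494, 3.102, 0.0]
contact_force: [0.5, 0.1, -0.4]
grip_width: 0.0003
gripper_force: 0.0
```

```bash
python3 plan.py 6 12 18 24 30; python3 - <<'E'
from h import *
f=r.grab_frame("top");save(f,"t2.png",(232,195,110,80),7)
E
```

```text
5.075 [0.5774 0.127  0.0627] F [ 0.5  0.1 -0.4] M [ 0.01 -0.05  0.03] j [-0.45  0.55  0.16  1.9  -0.13  0.7   1.05]
tool polar 0.0388 20.3 y az 71.9
6.0 [-0.009 -0.013] turn 0.067
12.0 [-0.017 -0.027] turn 0.133
18.0 [-0.024 -0.042] turn 0.2
24.0 [-0.029 -0.058] turn 0.267
30.0 [-0.032 -0.074] turn 0.333
```

View pics/t2.png

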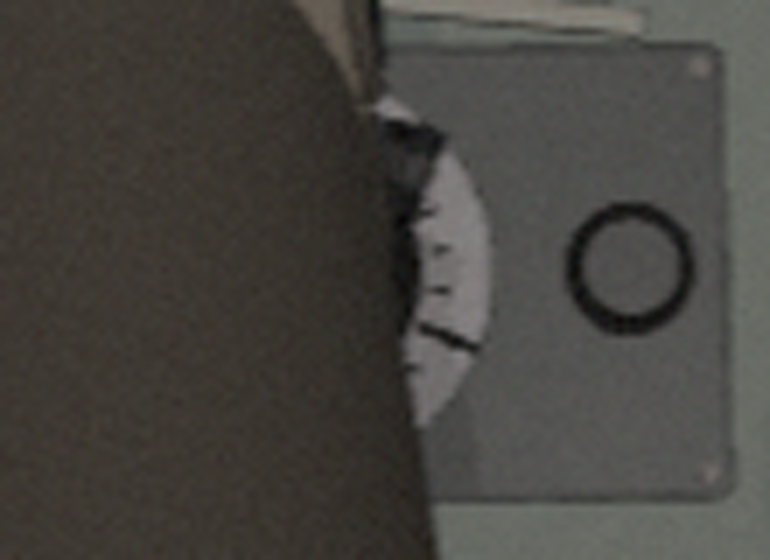

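The arm covers the dial in the top view, though the timer and the target line (450,338 in the crop) haven't moved. I'll use the scene camera to follow progress.

Call:
apply_moves --pt "-0.009 -0.013 0 0 0 0.067" --pt "-0.017 -0.027 0 0 0 0.133" --pt "-0.024 -0.042 0 0 0 0.2" --pt "-0.029 -0.058 0 0 0 0.267" --pt "-0.032 -0.074 0 0 0 0.333"

```text
clock: 5.75
tcp_pos: [0.5797, 0.1077, 0.0627]
orientation: [1.283, 2.867, 0.002]
contact_force: [-0.3, 1.1, -0.6]
grip_width: -0.0
gripper_force: 0.7
```

```bash
cat >> plan.py <<'E'
g=r.grab_frame("scene")
for k,z in(("post_top",.078),("dial_index",.052),("target_line",.052)):
    for l in r.landmark_of(g,k)[:2]:
        q=ray(g,l["point"],z)[:2];e=q-A
        print(k,round(l["conf"],2),q.round(4),"rad",np.hypot(*e).round(4),"az",np.degrees(np.arctan2(e[1],e[0])).round(1))
E
python3 plan.py 6 12 18 24 30;python3 - <<'E'
from h import *
save(r.grab_frame("scene"),"s2.png",(290,130,120,90),6)
E
```

```text
5.75 [0.5797 0.1077 0.0627] F [-0.3  1.1 -0.6] M [ 0.27 -0.15 -0.  ] j [-0.52  0.56  0.3   1.91 -0.25  0.7   0.66]
tool polar 0.0391 -8.5 y az 41.8
6.0 [-0.01  -0.013] turn 0.067
12.0 [-0.018 -0.027] turn 0.133
18.0 [-0.025 -0.042] turn 0.2
24.0 [-0.03  -0.058] turn 0.267
30.0 [-0.034 -0.074] turn 0.333
post_top 0.68 [0.5613 0.0977] rad 0.0258 az -37.8
dial_index 0.62 [0.5734 0.0936] rad 0.038 az -31.5
target_line 0.95 [0.5256 0.0763] rad 0.0403 az -112.4
target_line 0.29 [0.5399 0.0889] rad 0.0246 az -92.6
```

View pics/s2.png

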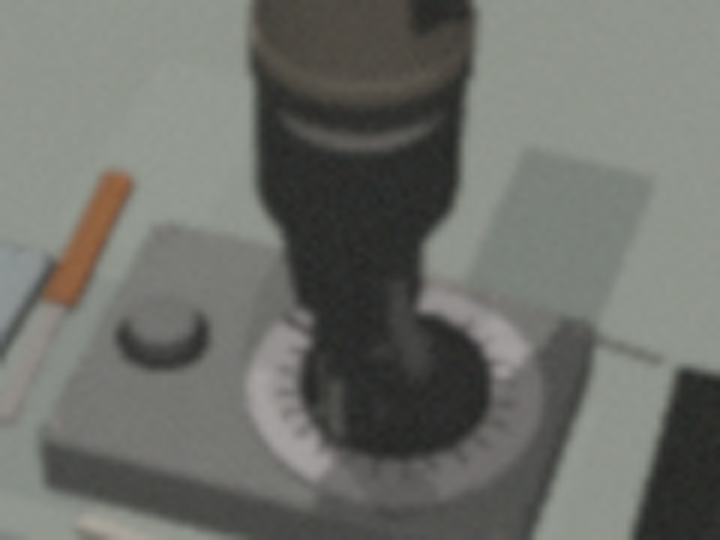

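Contact: the post is seen at about az -35°, in front of the finger at (332,400) in the crop. Pushing on.

Call:
apply_moves --pt "-0.01 -0.013 0 0 0 0.067" --pt "-0.018 -0.027 0 0 0 0.133" --pt "-0.025 -0.042 0 0 0 0.2" --pt "-0.03 -0.058 0 0 0 0.267" --pt "-0.034 -0.074 0 0 0 0.333"

```text
clock: 6.62
tcp_pos: [0.5716, 0.0885, 0.0626]
orientation: [1.98, 2.439, 0.001]
contact_force: [2.1, 1.9, -1.3]
grip_width: -0.0002
gripper_force: 0.6
```

```bash
python3 plan.py 5 10 15 20 25
```

```text
6.625 [0.5716 0.0885 0.0626] F [ 2.1  1.9 -1.3] M [ 0.25 -0.27  0.02] j [-0.59  0.57  0.44  1.94 -0.37  0.7   0.27]
tool polar 0.0395 -39.3 y az 11.9
5.0 [-0.008 -0.011] turn 0.056
10.0 [-0.015 -0.023] turn 0.111
15.0 [-0.021 -0.035] turn 0.167
20.0 [-0.026 -0.048] turn 0.222
25.0 [-0.03  -0.061] turn 0.278
post_top 0.97 [0.546  0.0886] rad 0.0254 az -78.6
dial_index 0.69 [0.5556 0.0694] rad 0.0465 az -71.7
target_line 0.78 [0.5282 0.0764] rad 0.0393 az -109.0
```

Call:
apply_moves --pt "-0.008 -0.011 0 0 0 0.056" --pt "-0.015 -0.023 0 0 0 0.111" --pt "-0.021 -0.035 0 0 0 0.167" --pt "-0.026 -0.048 0 0 0 0.222" --pt "-0.03 -0.061 0 0 0 0.278"

```text
clock: 7.45
tcp_pos: [0.5584, 0.0774, 0.0627]
orientation: [2.459, 1.954, 0.001]
contact_force: [2.0, -0.3, -0.3]
grip_width: -0.0001
gripper_force: 0.8
```

```bash
python3 plan.py 2 4 6 8 10 12; python3 - <<'E'
from h import *
f=r.grab_frame("scene");save(f,"s3.png",(310,155,90,70),8)
E
```

```text
7.45 [0.5584 0.0774 0.0627] F [ 2.  -0.3 -0.3] M [-0.13 -0.31  0.02] j [-0.67  0.58  0.56  1.99 -0.46  0.7  -0.05]
tool polar 0.04 -64.3 y az -13.1
2.0 [-0.003 -0.004] turn 0.022
4.0 [-0.007 -0.009] turn 0.044
6.0 [-0.01  -0.014] turn 0.067
8.0 [-0.013 -0.018] turn 0.089
10.0 [-0.016 -0.023] turn 0.111
12.0 [-0.018 -0.028] turn 0.133
post_top 0.72 [0.5358 0.0875] rad 0.0265 az -101.4
post_top 0.43 [0.5157 0.1523] rad 0.0464 az 123.1
dial_index 0.78 [0.5383 0.0744] rad 0.0392 az -94.0
target_line 0.84 [0.5335 0.0743] rad 0.0399 az -100.8
```

View pics/s3.png

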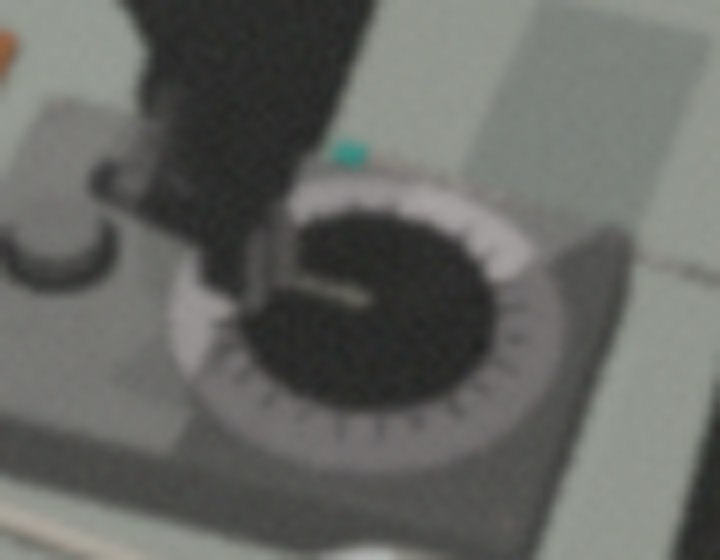

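The index line runs from (368,300) to (300,280) in the crop, pointing to about -97°. I'll push 10° more, back off, and measure with the view clear.

Call:
apply_moves --pt "-0.003 -0.004 0 0 0 0.022" --pt "-0.007 -0.009 0 0 0 0.044" --pt "-0.01 -0.014 0 0 0 0.067" --pt "-0.013 -0.018 0 0 0 0.089" --pt "-0.016 -0.023 0 0 0 0.111"

```text
clock: 8.32
tcp_pos: [0.5513, 0.075, 0.0626]
orientation: [2.622, 1.73, -0.0]
contact_force: [2.6, -0.9, 1.3]
grip_width: -0.0001
gripper_force: 0.9
```

```bash
python3 plan.py 2 4 6 8; python3 - <<'E'
from h import *
f=r.grab_frame("scene");save(f,"s4.png",(310,155,90,70),8)
f=r.grab_frame("top");save(f,"t4.png",(232,195,110,80),7)
E
```

```text
8.325 [0.5513 0.075  0.0626] F [ 2.6 -0.9  1.3] M [-0.29 -0.32 -0.03] j [-0.71  0.58  0.61  2.   -0.5   0.71 -0.19]
tool polar 0.0399 -75.0 y az -23.2
2.0 [-0.003 -0.004] turn 0.022
4.0 [-0.007 -0.009] turn 0.044
6.0 [-0.01  -0.014] turn 0.067
8.0 [-0.012 -0.018] turn 0.089
post_top 0.58 [0.5259 0.0951] rad 0.0238 az -129.3
dial_index 0.63 [0.5401 0.0735] rad 0.04 az -91.3
target_line 0.71 [0.5312 0.0775] rad 0.0374 az -105.3
target_line 0.28 [0.6684 0.0824] rad 0.1312 az -13.7
```

View pics/s4.png

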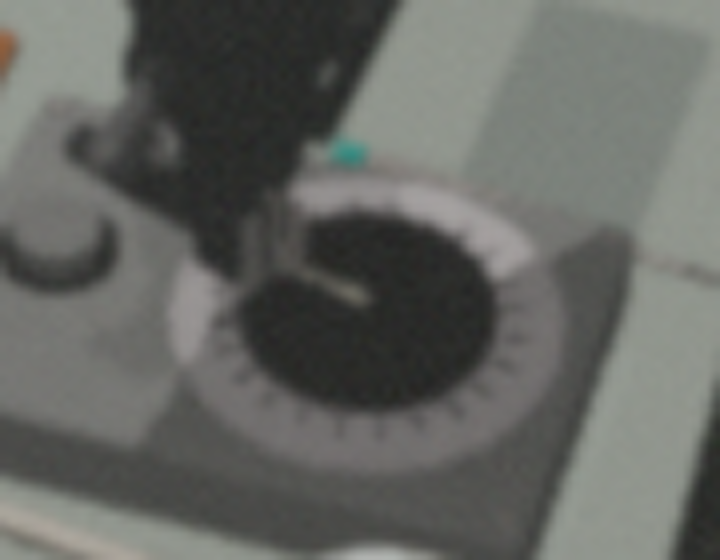

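Call:
apply_moves --pt "0 0.03 0 0 0 0" --pt "0 0.06 0 0 0 0" --pt "0 0.06 -0.16 0 0 0" --pt "0 0.06 -0.32 0 0 0" --pt "0 0.06 -0.48 0 0 0"

```text
clock: 9.25
tcp_pos: [0.5654, 0.069, 0.1838]
orientation: [2.621, 1.733, -0.001]
contact_force: [0.2, 0.4, -0.0]
grip_width: 0.0001
gripper_force: 0.0
```

Call:
apply_moves --pt "-0.15 0.06 0 0 0 0" --pt "-0.3 0.12 0 0 0 0" --pt "-0.45 0.19 0 0 0 0" --pt "-0.59 0.25 0 0 0 0" --pt "-0.59 0.25 0 0 0 0"

```text
clock: 9.88
tcp_pos: [0.5646, -0.0952, 0.183]
orientation: [2.624, 1.724, -0.001]
contact_force: [0.1, 0.6, 0.0]
grip_width: 0.0003
gripper_force: 0.0
```

```bash
python3 plan.py; python3 - <<'E'
from h import *
g=r.grab_frame("scene");f=r.grab_frame("top")
a=cv2.resize(f["pixels"][205:270,240:305],(585,585),interpolation=cv2.INTER_CUBIC)
cv2.imwrite("pics/t5.png",a[:,:,::-1]); save(g,"s5.png",(325,165,65,60),9)
b=cv2.resize(g["pixels"][172:217,328:384],(560,450),interpolation=cv2.INTER_CUBIC)
c=np.zeros((585,800,3),np.uint8);c[:400,:400]=cv2.resize(a,(400,400));c[:321,400:]=cv2.resize(b,(400,321))
cv2.imwrite("pics/both5.png",c[:,:,::-1])
for k in("dial_index","target_line","post_top"):
    for n,x in(("top",f),("scene",g)):
        for l in r.landmark_of(x,k)[:1]:
            q=ray(x,l["point"],.078 if k=="post_top" else .052)[:2];print(n,k,np.round(l["point"],1),round(l["conf"],2),q.round(4))
E
```

```text
9.875 [ 0.5646 -0.0952  0.183 ] F [0.1 0.6 0. ] M [-0.06 -0.04 -0.06] j [-0.51  0.44  0.75  1.89 -0.37  0.95 -0.  ]
tool polar 0.2101 -83.5 y az -23.4
post_top 0.7 [0.5585 0.0843] rad 0.0341 az -59.1
post_top 0.59 [0.5327 0.0909] rad 0.0241 az -110.2
dial_index 0.95 [0.5332 0.0709] rad 0.0433 az -100.4
target_line 0.75 [0.5216 0.0688] rad 0.0487 az -113.5
top dial_index [292.8 234.3] 0.83 [0.5394 0.0705]
scene dial_index [340.9 186.2] 0.95 [0.5335 0.0732]
top target_line [292.7 244.4] 0.67 [0.5182 0.0704]
scene target_line [348.8 179.5] 0.68 [0.5041 0.084 ]
top post_top [286.4 233. ] 0.67 [0.5401 0.0832]
scene post_top [347.3 180.4] 0.95 [0.5328 0.0896]
```

View pics/both5.png

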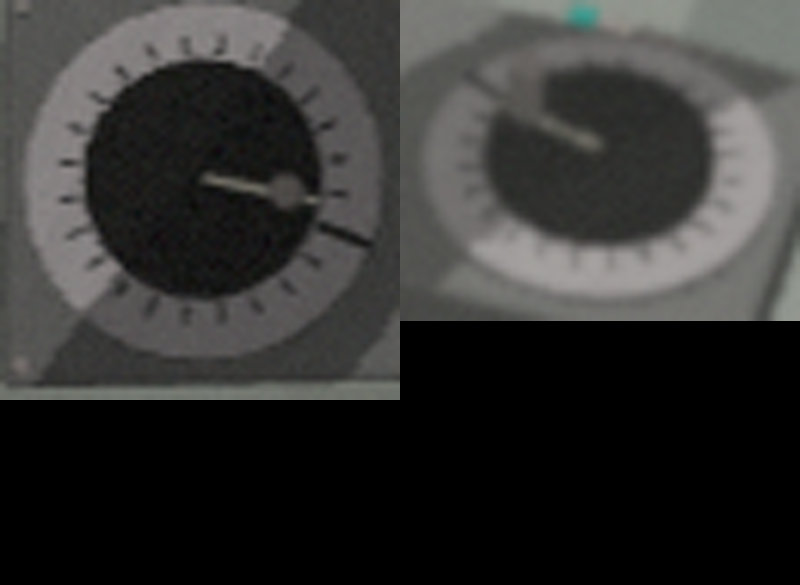

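Left panel: the index's outer end is at about (318,202) and the target line runs from (322,227) to (370,244), so about 10° is left. I'll measure it properly.

```bash
cat > meas.py <<'E'
from h import *
from scipy.ndimage import map_coordinates as mc
def az(f,A,rs,z,lo,hi,sign):
    im=cv2.cvtColor(f["pixels"],cv2.COLOR_RGB2GRAY).astype(float)
    th=np.radians(np.arange(lo,hi,.5));out=[]
    for q in rs:
        uv=np.array([proj(f,[A[0]+q*np.cos(t),A[1]+q*np.sin(t),z]) for t in th])
        v=sign*mc(im,[uv[:,1],uv[:,0]],order=1);w=np.clip(v-np.median(v)-.35*(v.max()-np.median(v)),0,None)
        w[np.abs(th-th[w.argmax()])*q>.006]=0
        t=(w*th).sum()/w.sum();out.append([A[0]+q*np.cos(t),A[1]+q*np.sin(t)])
    return np.array(out)
def line(p):
    m=p.mean(0);d=np.linalg.svd(p-m)[2][0];d=d*np.sign(d@[0,-1]);return m,d
if __name__=="__main__":
    import sys
    f=r.grab_frame("top")
    for A in((.5405,.1131),(.5415,.1131),(.5405,.1121)):
        A=np.array(A);I=az(f,A,np.r_[.008:.0195:.0015,.0385,.040],.052,-150,-60,1);T=az(f,A,np.arange(.047,.060,.002),.045,-135,-95,-1)
        (mi,di),(mt,dt)=line(I),line(T)
        ie=mi+di*((.042-(mi-A)@di));te=mt+dt*((.042-(mt-A)@dt))
        deg=lambda d:np.degrees(np.arctan2(d[1],d[0])).round(1)
        print("A",A,"idx dir",deg(di),"end az",deg(ie-A),"tgt dir",deg(dt),"end az",deg(te-A),"gap mm",(1e3*np.hypot(*(ie-te))).round(1),"axis off idx,tgt mm",[(1e3*np.cross(d,A-m)).round(1) for m,d in((mi,di),(mt,dt))])
E
python3 -W ignore meas.py
```

```text
A [0.5405 0.1131] idx dir -100.9 end az -100.3 tgt dir -110.9 end az -110.8 gap mm 7.7 axis off idx,tgt mm [np.float64(-0.4), np.float64(-0.1)]
A [0.5415 0.1131] idx dir -100.9 end az -101.7 tgt dir -111.0 end az -112.0 gap mm 7.6 axis off idx,tgt mm [np.float64(0.6), np.float64(0.8)]
A [0.5405 0.1121] idx dir -100.6 end az -100.4 tgt dir -111.1 end az -111.2 gap mm 7.9 axis off idx,tgt mm [np.float64(-0.2), np.float64(0.1)]
```

Call:
apply_moves --pt "0.15 -0.07 0 0 0 0.03" --pt "0.3 -0.15 0 0 0 0.06" --pt "0.45 -0.22 0 0 0 0.09" --pt "0.577 -0.28 0 0 0 0.111" --pt "0.577 -0.28 0 0 0 0.111"

```text
clock: 11.15
tcp_pos: [0.5568, 0.073, 0.1822]
orientation: [-2.756, -1.506, 0.0]
contact_force: [-0.0, -0.2, 0.2]
grip_width: 0.0003
gripper_force: 0.0
```

```bash
cat > go.py <<'E'
from h import *
import sys
t=np.array(list(map(float,sys.argv[1:4])));o=r.get_obs();M=R.from_rotvec(o["orientation"]).as_matrix()
print(o["clock"],o["tcp_pos"].round(4),"yaz",np.degrees(np.arctan2(M[1,1],M[0,1])).round(1),"F",o["contact_force"].round(1),"go",(M.T@(t-o["tcp_pos"])/.25).round(3))
E
python3 go.py .5577 .065 .0625
```

```text
11.15 [0.5568 0.073  0.1822] yaz -32.7 F [-0.  -0.2  0.2] go [-0.025  0.021  0.479]
```

Call:
apply_moves --pt "-0.025 0.021 0.15 0 0 0" --pt "-0.025 0.021 0.3 0 0 0" --pt "-0.025 0.021 0.42 0 0 0" --pt "-0.025 0.021 0.479 0 0 0" --pt "-0.025 0.021 0.479 0 0 0"

```text
clock: 11.78
tcp_pos: [0.5577, 0.0603, 0.0624]
orientation: [2.762, 1.497, -0.002]
contact_force: [-0.0, 0.4, 0.0]
grip_width: 0.0001
gripper_force: 0.0
```

```bash
python3 go.py .5443 .0738 .0625
```

```text
11.775 [0.5577 0.0603 0.0624] yaz -33.1 F [-0.   0.4  0. ] go [ 0.016 -0.074 -0.   ]
```

Call:
apply_moves --pt "0.016 -0.02 0 0 0 0" --pt "0.016 -0.04 0 0 0 0" --pt "0.016 -0.052 0 0 0 0" --pt "0.016 -0.06 0 0 0 0" --pt "0.016 -0.06 0 0 0 0"

```text
clock: 12.4
tcp_pos: [0.5479, 0.0724, 0.0631]
orientation: [2.761, 1.498, 0.001]
contact_force: [0.7, -0.8, 0.4]
grip_width: -0.0002
gripper_force: 0.7
```

```bash
python3 go.py .5443 .0738 .0625
```

```text
12.4 [0.5479 0.0724 0.0631] yaz -33.0 F [ 0.7 -0.8  0.4] go [-0.003 -0.015  0.003]
```

Call:
apply_moves --pt "0 -0.004 0 0 0 0" --pt "0 -0.008 0 0 0 0" --pt "0 -0.012 0 0 0 0" --pt "0 -0.015 0 0 0 0" --pt "0 -0.015 0 0 0 0"

```text
clock: 13.02
tcp_pos: [0.5442, 0.0747, 0.0627]
orientation: [-2.761, -1.498, 0.001]
contact_force: [0.2, -1.6, 1.2]
grip_width: 0.0003
gripper_force: 0.9
```

```bash
python3 go.py .5443 .0738 .0625
```

```text
13.025 [0.5442 0.0747 0.0627] yaz -33.0 F [ 0.2 -1.6  1.2] go [-0.003  0.002  0.001]
```

Call:
apply_moves --pt "0 0.03 0 0 0 0" --pt "0 0.06 0 0 0 0" --pt "0 0.06 -0.16 0 0 0" --pt "0 0.06 -0.32 0 0 0" --pt "0 0.06 -0.48 0 0 0"

```text
clock: 13.65
tcp_pos: [0.5572, 0.0663, 0.184]
orientation: [-2.761, -1.498, 0.001]
contact_force: [-0.1, 1.5, -0.4]
grip_width: 0.0002
gripper_force: 0.0
```

Call:
apply_moves --pt "-0.15 0.1 0 0 0 0" --pt "-0.3 0.2 0 0 0 0" --pt "-0.45 0.29 0 0 0 0" --pt "-0.54 0.35 0 0 0 0" --pt "-0.54 0.35 0 0 0 0"

```text
clock: 14.28
tcp_pos: [0.5566, -0.0974, 0.1831]
orientation: [2.764, 1.491, -0.0]
contact_force: [-1.1, 0.7, -0.4]
grip_width: -0.0001
gripper_force: 0.0
```

```bash
python3 -W ignore meas.py; python3 - <<'E'
from h import *
f=r.grab_frame("top");save(f,"t6.png",(240,195,100,75),7)
print([(l["point"],l["conf"],ray(f,l["point"],.052)) for l in r.landmark_of(f,"start_top")])
E
python3 go.py .545 .0105 .09
```

```text
A [0.5405 0.1131] idx dir -113.4 end az -112.6 tgt dir -111.8 end az -110.6 gap mm 1.4 axis off idx,tgt mm [np.float64(-0.6), np.float64(-0.9)]
A [0.5415 0.1131] idx dir -113.4 end az -113.8 tgt dir -111.9 end az -111.9 gap mm 1.4 axis off idx,tgt mm [np.float64(0.4), np.float64(0.0)]
A [0.5405 0.1121] idx dir -113.1 end az -113.0 tgt dir -111.5 end az -111.2 gap mm 1.3 axis off idx,tgt mm [np.float64(-0.1), np.float64(-0.3)]
[([324.1, 231.4], 0.59, array([0.54618675, 0.00448309, 0.052     ]))]
14.425 [ 0.557  -0.0932  0.1826] yaz -33.0 F [0.  1.4 0.1] go [ 0.322 -0.266  0.371]
```

View pics/t6.png

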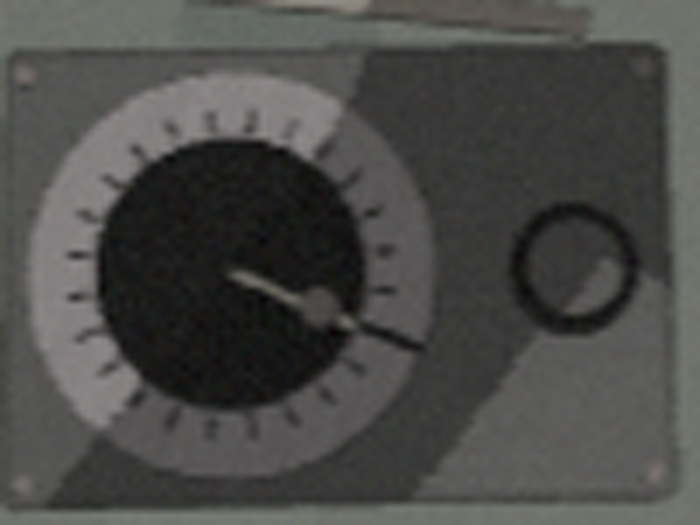

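The dial is set: index and target line are collinear near (370,328), gap about 1.4 mm. Button at (574,268) in the crop. Moving over it.

Call:
apply_moves --pt "0.15 -0.1 0.05 0 0 0" --pt "0.26 -0.2 0.15 0 0 0" --pt "0.32 -0.265 0.27 0 0 0" --pt "0.32 -0.265 0.37 0 0 0" --pt "0.32 -0.265 0.37 0 0 0"

```text
clock: 15.05
tcp_pos: [0.5435, 0.0105, 0.0888]
orientation: [-2.758, -1.501, 0.005]
contact_force: [-0.6, 0.5, 0.5]
grip_width: -0.0001
gripper_force: 0.0
```

Call:
apply_moves --pt "0 0 0 0 0 0" --pt "0 0 0 0 0 0"

```text
clock: 15.3
tcp_pos: [0.5458, 0.0087, 0.0914]
orientation: [2.761, 1.497, 0.003]
contact_force: [-0.6, -0.7, 0.6]
grip_width: 0.0003
gripper_force: 0.0
```

```bash
python3 go.py .544 .010 .0465
```

```text
15.3 [0.5458 0.0087 0.0914] yaz -33.1 F [-0.6 -0.7  0.6] go [ 0.    -0.009  0.18 ]
```

Call:
apply_moves --pt "0 -0.006 0.06 0 0 0" --pt "0 -0.006 0.11 0 0 0" --pt "0 -0.006 0.14 0 0 0" --pt "0 -0.006 0.155 0 0 0" --pt "0 -0.006 0.165 0 0 0"

```text
clock: 15.92
tcp_pos: [0.5431, 0.0094, 0.0488]
orientation: [-2.761, -1.497, 0.001]
contact_force: [-2.4, -0.2, 3.3]
grip_width: 0.0001
gripper_force: 1.5
```

Call:
apply_moves --pt "0 0 0.005 0 0 0" --pt "0 0 0.01 0 0 0" --pt "0 0 0.015 0 0 0" --pt "0 0 0.018 0 0 0" --pt "0 0 0.018 0 0 0"

```text
clock: 16.55
tcp_pos: [0.5435, 0.0094, 0.0458]
orientation: [-2.761, -1.497, -0.001]
contact_force: [-7.0, -0.1, 19.2]
grip_width: -0.0002
gripper_force: 9.6
```

Bottomed out (19 N at z = 45.8 mm). Releasing straight up.

Call:
apply_moves --pt "0 0 -0.03 0 0 0" --pt "0 0 -0.1 0 0 0" --pt "0 0 -0.25 0 0 0" --pt "0 0 -0.4 0 0 0" --pt "0 0 -0.55 0 0 0"

```text
clock: 17.18
tcp_pos: [0.5441, 0.0096, 0.1841]
orientation: [2.761, 1.498, 0.002]
contact_force: [1.1, 0.1, -0.7]
grip_width: 0.0001
gripper_force: 0.0
```

Call:
apply_moves --pt "-0.15 0.1 0 0 0 0" --pt "-0.3 0.2 0 0 0 0" --pt "-0.3 0.2 0 0 0 0" --pt "-0.3 0.2 0 0 0 0"

```text
clock: 17.68
tcp_pos: [0.545, -0.0801, 0.1825]
orientation: [2.761, 1.498, 0.002]
contact_force: [0.8, -0.1, -0.1]
grip_width: 0.0003
gripper_force: 0.0
```

```bash
python3 -W ignore meas.py; python3 - <<'E'
from h import *
f=r.grab_frame("top");save(f,"t7.png",(240,195,100,75),7)
E
python3 go.py .545 .0105 .09
```

```text
A [0.5405 0.1131] idx dir -113.4 end az -112.6 tgt dir -111.7 end az -110.6 gap mm 1.4 axis off idx,tgt mm [np.float64(-0.6), np.float64(-0.8)]
A [0.5415 0.1131] idx dir -113.4 end az -113.8 tgt dir -111.7 end az -111.9 gap mm 1.4 axis off idx,tgt mm [np.float64(0.3), np.float64(0.1)]
A [0.5405 0.1121] idx dir -113.5 end az -113.2 tgt dir -111.6 end az -111.1 gap mm 1.5 axis off idx,tgt mm [np.float64(-0.2), np.float64(-0.4)]
17.775 [ 0.545  -0.0791  0.1821] yaz -32.9 F [ 0.1  0.3 -0.1] go [ 0.301 -0.195  0.369]
```

View pics/t7.png

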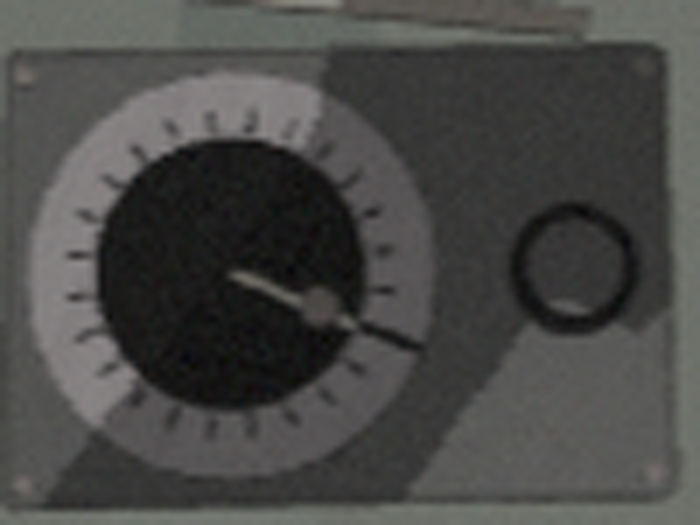

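The index is still collinear with the long line at (370,328), the button is up at (574,268), and the timer hasn't moved.

```bash
python3 -c "
from bench import r
print(r.hand_in())"
```

```text
the job is handed in; nothing more can be done
None
```

The job is handed in, with no verdict returned: the dial is set about 1.4 mm from the target line, start was pressed to the bottom and released, and the timer had not visibly moved in the last top view.

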